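# Ready the fan flow rig: load the hollow hub and set the valve

### The arm

A 6-joint arm with a two-finger parallel gripper is mounted at the origin on the work surface. World frame = base frame: x ahead of the robot, y to its left, z up, the work surface at z = 0. Lengths are in m, angles in rad, forces in N, time in s.
With the tool pointing down it reaches from about 0.3 to 0.875 m from the base axis. Payload 6.4 kg.
Tool frame: the origin (TCP) lies midway between the tips of the shut fingers; the grasp point (between the pads) lies 19 mm behind it; z points along the fingers, y is the line along which they close (so a half turn about z gives the same grasp; the last joint's range is limited). The gripper opens to 85 mm and grips with 20 to 120 N. Pads are 22 mm wide; open, the fingers measure 114 mm over their backs; the gripper's body (76 mm by 85 mm) begins 54 mm behind the grasp point. The pads swing forward as they close: fully open they stand 13 mm farther back than shut.
Start: joints at [-1.454, 0.181, 1.607, -0, 1.354, -0.206], TCP at [0.182, -0.545, 0.231] pointing down, gripper open.
Joint ranges: [-2.99, 2.99], [-0.89, 2.07], [0.3, 2.58], [-1.14, 4.28], [0, 2.63], [-3.12, 3.12]. Speed limits (rad/s): [2.57, 2.57, 3.01, 3.14, 3.14, 3.14].

### API

Orientations are given as a unit quaternion [w, x, y, z].
In Python, from bench import ctrl gives the robot as it stands.
- The arm moves only by the tool drive_tool, never from a script. Its argument "plan" is a list that holds one entry, the list of rows, each a list of 4 numbers: the shift along the tool's x, y, z scaled (see below), then the turn about the tool's z scaled (see below). In form: [[[x, y, z, roll], ...]]. A call has 1 to 12 rows; each row is the pose to reach, as a shift and turn from the pose commanded when the call began, along the tool's axes at that moment, turning the shorter way round; what a row does not reach only later rows make up. The controller multiplies each number of a shift by 400 mm and each number of a turn by 180 degrees. A row lasts 1/12 s, in which the tool goes at most 41.7 mm and 7.16 degrees, less where a joint would pass 70% of its speed; a pose out of reach is approached as far as the arm can. A call with a number of a shift or a turn outside -1 to 1 is refused whole. A call with a gripper value outside its range is refused whole. "jaw" is the closure, from 0 (fully open) to 1 (shut), set as the call begins (left out, the last holds). The fingers move at their own pace and stop on an object; the grip force is fixed at half the most. Time passes only in rows, so rows that repeat a pose let the fingers close. It gives the time, the measured TCP pose, the force, the opening and the grip force at its end, in the units of the state.
- ctrl.get_obs(): the state, without advancing time (a new reading comes with each control period).
- ctrl.camera(name): name is "scene" or "top" or "wrist"; returns (picture, depth): 400x640x3 uint8, red, green, blue; 400x640 float32, m along the optical axis (not along the pixel's ray), 0 where there is no reading.
- ctrl.camera_info(name): a dict with "camera_matrix" (3x3 intrinsics, pixels), "R" (3x3) and "t" (3): a world point X has camera coordinates R X + t; the wrist camera has in their place "T_tool_cam" (4x4, takes a point from camera to tool coordinates, whose origin is the TCP and whose axes are the flange's). Camera axes: x right, y down, z forward; pixel columns grow to the right and rows downward; lengths in m; the calibration is good to about 2 mm. A picture is of the moment at which its call begins: read the wrist's pose just before it. camera_info takes no time and is no camera call.
- ctrl.hand_in(): hands the job in; it is judged then, once.
The state is a dict: "time_s": time; "q": joint angles; "dq": joint speeds; "joint_efforts": joint torques, N m; "eef_pos": TCP position; "eef_rot": TCP orientation; "wrist_force": force on the tool from outside, world axes, zero at the start; "torque": the same for the moment, N m; "opening": opening from 0.0 (shut) to 1.0 (fully open); "grasp_force": force on a finger pad.
Only numpy, scipy, OpenCV 4.12 (cv2) and the standard library are available. Lean on these libraries where they do the work, as an engineer would, in place of code of your own. Each camera call takes 0.05 s, during which the arm holds its last target. There are 200 camera calls.

### The job

Get the flow rig ready for the next test run. Two look-alike white hubs stand on the bench: lift to find which is the light, hollow one (about 90 g; the solid one is about 280 g), set that one down gently and upright in the round dish on the rig, and leave or put back the solid one upright where it stood. Also open the ball valve by its lever until the pointer opposite the lever lines up with the brass set marker on the scale (within 5 degrees), without shifting the marker or disturbing the other things on the bench.

Things in the scene. Friction and masses are not known exactly. Their poses are not given: they have to be found in the camera images.
- hub_a: one of two white printed rotor hubs that look exactly alike: a barrel 52 mm across with a foot flange 68 mm across and 8 mm thick, 78 mm high over all (top 4 mm slightly tapered). One of the two is hollow (about 90 g, give or take 15%), the other solid (about 280 g, give or take 15%); only lifting tells which. Origin: centre of the underside, z up along the barrel
- hub_b: one of two white printed rotor hubs that look exactly alike: a barrel 52 mm across with a foot flange 68 mm across and 8 mm thick, 78 mm high over all (top 4 mm slightly tapered). One of the two is hollow (about 90 g, give or take 15%), the other solid (about 280 g, give or take 15%); only lifting tells which. Origin: centre of the underside, z up along the barrel
- dish (a point): middle of the inner floor of the round aluminium dish on the grey base plate of the flow rig: 102 mm inside diameter, wall 4 mm thick, rim 11 mm above the inner floor and 41 mm above the bench; the inner floor is 30 mm above the bench when empty. The dish stands on a soft spring and sinks straight down under load. z is up
- dish_spring (a joint): how far the sprung dish has sunk, m: 0 empty, about 2.5 mm per newton (some 2 mm under the hollow hub, some 7 mm under the solid one), at most 10 mm
- valve_axis (a point): on the upright axis of the ball valve, on the rig beside the dish (180 mm from it), at mid-height of the lever, 108 mm above the bench. Fixed to the rig: its x axis runs along the pipe towards the white drum (76 mm high) at the pipe's end, its y axis is the direction of the lever when shut (pointing away from the dish), z is up
- lever_grip (a point): point on the steel valve lever 85 mm out from the axis, at its mid-height. The lever is a flat bar 12 mm wide and 14 mm high (101 to 115 mm above the bench), reaching 105 mm from the axis; outside the scale disc (58 mm radius, top 84 mm above the bench) both sides are free, and at least 30 mm below (pipe flange 71 mm above the bench). This point's y axis points outward along the lever
- pointer_tip (a point): tip of the short pointer on the lever's hub, on the far side of the axis from the lever, 34 mm from the axis, 99 mm above the bench; it moves just above the white scale disc
- marker_pin (a point): top of the brass pin (9 mm across, 12 mm high) of the set marker, which stands on the scale disc 53 mm from the axis, on the pointer's side; its y axis points from the pin to the valve axis and on
- valve (a joint): angle of the lever, rad: 0 shut (lever across the pipe), 1.571 fully open (lever along the pipe, pointing away from the white drum); grows counter-clockwise seen from above. Stays where left; turning takes about 0.12 N m (1.5 N at lever_grip)
- marker (a joint): angle of the brass set marker, rad, in the same measure: the pointer stands at the marker when valve equals marker. It is clamped by friction (0.6 N m): not to be shifted
- blower_wheel: bystander, not to be disturbed: white drum-shaped blower wheel with a ring of thin vanes, 84 mm across, 36 mm high, origin at the centre of its underside
- axial_rotor: bystander, not to be disturbed: small flat black seven-bladed fan rotor, 76 mm across, 18 mm high, origin at the centre of its underside
- impeller: bystander, not to be disturbed: white cone-shaped impeller with curved ribs, 90 mm across, 45 mm high, origin at the centre of its underside
- mug: bystander, not to be disturbed: blue ceramic mug, 80 mm across, 90 mm high, origin at the centre of its underside
- screwdriver: bystander, not to be disturbed: screwdriver lying on the bench, origin near its middle
- note_pad: bystander, not to be disturbed: yellow pad of sticky notes, 76 x 76 x 14 mm, origin at the centre of its underside
- cover: bystander, not to be disturbed: plain white drum-shaped cover, wider and taller than the hubs (90 mm across, 110 mm high), origin at the centre of its underside
Not all that is in view belongs to the job. Leave any green or orange look-alike of the hub_a alone. What is shaped like the hub_b but orange is not meant.

How it is judged:
By the outcome, as a careful person would: the job done as asked, in the order asked, and still so for the second after the job is handed in, with the robot touching nothing.
It also fails if it takes over 67 s, if anything falls off the work surface, if the arm or the gripper's body presses on something with over 40 N, if the wrist force passes 120 N, or if a joint passes its speed limit or range.

## Working session

There is one attempt and no reset: what is moved stays moved. The work goes in short steps, Python scripts to look and compute and a tool call to move; the robot and the scene stay as the last step left them, time stands still between calls to the robot, and variables do not carry over. Pictures are saved under pics/ and viewed, at most 10 in all, crops included, and the job is handed in when it is done.

Besides the shell and the picture viewer there is one more tool, called as a command line: name --argument value ..., lists and objects as JSON in quotes. drive_tool: Moves the arm, as the interface text tells. Its arguments: {"type":"object","properties":{"plan":{"type":"array"},"jaw":{"type":"number"}},"required":["plan"]}

```bash
mkdir -p pics; python3 - <<'E'
from bench import ctrl
import cv2,numpy as np
o=ctrl.get_obs();print({k:np.round(v,3) for k,v in o.items()})
for n in("scene","top"):
    im,d=ctrl.camera(n);cv2.imwrite(f"pics/{n}0.png",im[...,::-1]);np.savez(f"pics/{n}0.npz",im=im,d=d)
    i=ctrl.camera_info(n);print(n,{k:np.round(v,3).tolist() for k,v in i.items()})
print(ctrl.camera_info("wrist"))
E
```

```text
{'time_s': np.float64(0.0), 'q': array([-1.454,  0.182,  1.608,  0.   ,  1.354, -0.206]), 'dq': array([-0.001,  0.   , -0.001,  0.   , -0.   , -0.   ]), 'joint_efforts': array([-0.0000e+00, -4.4487e+01, -3.5134e+01, -0.0000e+00,  9.0000e-03,
        0.0000e+00]), 'eef_pos': array([ 0.182, -0.545,  0.23 ]), 'eef_rot': array([-0.001,  0.987,  0.161,  0.   ]), 'wrist_force': array([-0.064, -0.277,  0.322]), 'torque': array([-0.019, -0.062, -0.026]), 'grasp_force': np.float64(0.0), 'opening': np.float64(1.002)}
scene {'camera_matrix': [[374.887, 0.0, 324.873], [0.0, 374.887, 197.772], [0.0, 0.0, 1.0]], 'R': [[-0.807, 0.591, -0.006], [0.477, 0.645, -0.597], [-0.349, -0.485, -0.802]], 't': [0.459, -0.252, 1.365]}
top {'camera_matrix': [[380.857, 0.0, 315.863], [0.0, 380.857, 199.008], [0.0, 0.0, 1.0]], 'R': [[-0.025, -0.999, -0.025], [-0.998, 0.026, -0.05], [0.05, 0.024, -0.998]], 't': [0.047, 0.557, 1.209]}
{'camera_matrix': array([[288.45231056,   0.        , 323.05497707],
       [  0.        , 288.45231056, 202.27137417],
       [  0.        ,   0.        ,   1.        ]]), 'T_tool_cam': array([[-2.98899100e-04, -9.44796842e-01, -3.27656585e-01,
         8.48045222e-02],
       [ 9.99999547e-01, -5.78564696e-04,  7.56057241e-04,
        -4.40807947e-04],
       [-9.03891027e-04, -3.27656210e-01,  9.44796587e-01,
        -1.42221573e-01],
       [ 0.00000000e+00,  0.00000000e+00,  0.00000000e+00,
         1.00000000e+00]])}
```

View pics/scene0.png

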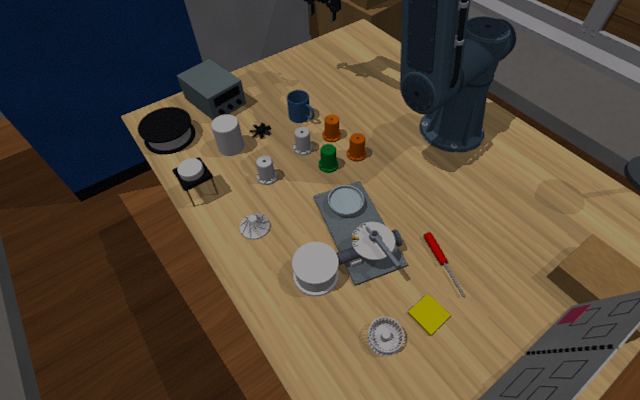

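View pics/top0.png

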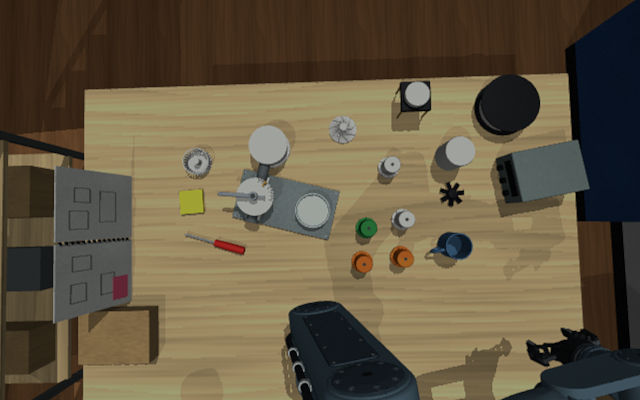

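The scene view shows the white hubs at (265,170) and (302,140), the dish at (346,200) and the valve at (373,238). The orange marker is near (357,238). In the top view the hubs are at (390,167) and (403,219), the dish at (312,210) and the valve at (255,197), with the lever pointing left.

```bash
cat > h.py <<'E'
import numpy as np,cv2
from bench import ctrl
def cloud(n,d):
    i=ctrl.camera_info(n);K=np.array(i["camera_matrix"]);v,u=np.mgrid[:400,:640]
    c=np.stack([(u-K[0,2])/K[0,0]*d,(v-K[1,2])/K[1,1]*d,d],-1)
    if n=="wrist":
        from scipy.spatial.transform import Rotation as R
        o=ctrl.get_obs();T=np.array(i["T_tool_cam"]);q=np.array(o["eef_rot"])
        return (c@T[:3,:3].T+T[:3,3])@R.from_quat(q[[1,2,3,0]]).as_matrix().T+o["eef_pos"]
    return (c-np.array(i["t"]))@np.array(i["R"])
def circ(p):
    (x,y),r=cv2.minEnclosingCircle(np.float32(p[:,:2]*1000));return np.round([x,y,r],1)
E
python3 - <<'E'
from h import *
hs={}
for n,pts in(("top",dict(h1=(390,167),h2=(403,219),dish=(312,210),valve=(255,197))),("scene",dict(h1=(265,170),h2=(302,140),dish=(346,200),valve=(373,238)))):
    z=np.load(f"pics/{n}0.npz");im,d=z["im"],z["d"];P=cloud(n,d);V,U=np.mgrid[:400,:640]
    print(n,"table z",np.round(np.median(P[280:290,200:260,2]) if n=="top" else np.median(P[200:210,420:430,2]),4))
    for k,(u,v) in pts.items():
        m=(abs(U-u)<45)&(abs(V-v)<45)&(d>0)
        if k[0]=="h": m&=(np.hypot(U-u,V-v)<22)&(P[...,2]>.070)&(P[...,2]<.088)
        if k=="dish": m&=(P[...,2]>.036)&(P[...,2]<.046)&(np.hypot(U-u,V-v)<24)
        if k=="valve":
            m2=m&(P[...,2]>.105)&(P[...,2]<.122)
            q=P[m2];l=cv2.fitLine(np.float32(q[:,:2]),cv2.DIST_HUBER,0,.01,.01).ravel()
            pr=(q[:,:2]-l[2:])@l[:2]
            print("lever",len(q),np.round(l,3),np.degrees(np.arctan2(l[1],l[0])),np.round(l[2:]+np.outer([pr.min(),pr.max()],l[:2]),3))
            m&=(P[...,2]>.079)&(P[...,2]<.089)
        q=P[m];print(k,len(q),circ(q),"mean",np.round(q.mean(0),3) if len(q) else 0)
        if k=="valve":
            hsv=cv2.cvtColor(im,cv2.COLOR_RGB2HSV)
            mk=(abs(U-u)<35)&(abs(V-v)<35)&(hsv[...,1]>110)&(hsv[...,0]<28)&(P[...,2]>.075)
            print("brass",mk.sum(),[(int(a),int(b)) for a,b in zip(U[mk],V[mk])][:15],np.round(P[mk][:8],3).tolist())
ims=[]
for n,(u,v) in(("top",(265,197)),("scene",(365,230))):
    im=np.load(f"pics/{n}0.npz")["im"];ims.append(cv2.resize(im[v-40:v+40,u-50:u+50],(400,320),interpolation=cv2.INTER_CUBIC))
cv2.imwrite("pics/c1.png",np.hstack(ims)[...,::-1])
E
```

```text
top table z 0.0001
h1 222 [ 653.3 -200.2   25.6] mean [ 0.653 -0.2    0.077]
h2 228 [ 486.2 -239.3   26.3] mean [ 0.486 -0.239  0.077]
dish 146 [520.8  46.1  54.6] mean [0.522 0.046 0.04 ]
lever 189 [0.099 0.995 0.57  0.258] 84.29244 [[0.563 0.189]
 [0.577 0.322]]
valve 974 [609.4 189.9 109.5] mean [0.568 0.217 0.084]
brass 9 [(264, 181), (264, 182), (265, 182), (264, 183), (265, 183), (263, 184), (264, 184), (262, 185), (263, 185)] [[0.614, 0.189, 0.081], [0.609, 0.187, 0.092], [0.609, 0.183, 0.095], [0.606, 0.186, 0.098], [0.606, 0.183, 0.095], [0.604, 0.191, 0.089], [0.604, 0.188, 0.088], [0.601, 0.194, 0.089]]
scene table z -0.001
h1 170 [ 658.2 -205.    27.1] mean [ 0.659 -0.202  0.076]
h2 159 [ 483.2 -198.6   67.2] mean [ 0.49  -0.229  0.076]
dish 151 [524.2  42.4  55.9] mean [0.523 0.043 0.039]
lever 267 [0.101 0.995 0.576 0.251] 84.210884 [[0.572 0.204]
 [0.583 0.321]]
valve 1065 [594.  210.2  83. ] mean [0.574 0.217 0.083]
brass 24 [(391, 224), (352, 236), (353, 236), (354, 236), (352, 237), (353, 237), (354, 237), (355, 237), (356, 237), (352, 238), (353, 238), (354, 238), (355, 238), (356, 238), (357, 238)] [[0.967, 0.553, 0.947], [0.613, 0.182, 0.095], [0.612, 0.184, 0.097], [0.608, 0.184, 0.093], [0.615, 0.184, 0.095], [0.613, 0.186, 0.095], [0.611, 0.187, 0.095], [0.606, 0.187, 0.09]]
```

View pics/c1.png

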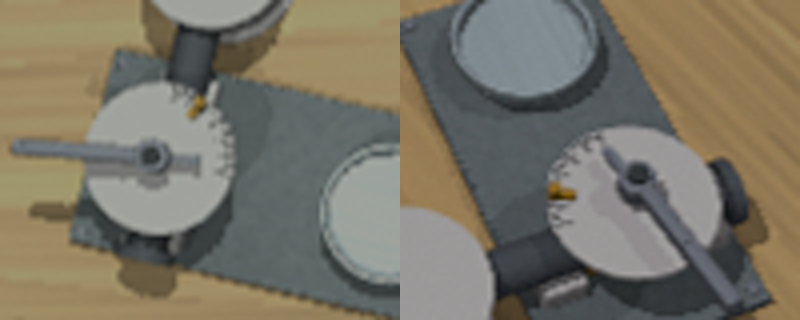

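Measurements check out: hub tops at z≈77 mm, dish rim at 40 mm, and dish to valve 179 mm against 180 mm nominal. The lever azimuth is 84°. The marker pin is 52 mm from the axis at azimuth about -40°, so the lever has to reach about 140°. I'll go above hub 2 (0.487, -0.238) first.

drive_tool --plan '[[[0.967,-0.487,0,0.25],[0.967,-0.487,0,0.25],[0.967,-0.487,0,0.25],[0.967,-0.487,0,0.25],[0.967,-0.487,0,0.25],[0.967,-0.487,0,0.25],[0.967,-0.487,0,0.25],[0.967,-0.487,0,0.25],[0.967,-0.487,0,0.25],[0.967,-0.487,0,0.25],[0.967,-0.487,0,0.25],[0.967,-0.487,0,0.25]]]' --jaw 0

```text
time_s: 1.1
eef_pos: [0.4904, -0.2332, 0.231]
eef_rot: [-0.001, 0.974, -0.227, 0.0]
wrist_force: [-0.2, 1.3, 0.4]
opening: 1.0
grasp_force: 0.0
```

```bash
cat >> h.py <<'E'
def obs():
    o=ctrl.get_obs();print(round(float(o["time_s"]),2),np.round(o["eef_pos"],4),np.round(o["eef_rot"],3),"F",np.round(o["wrist_force"],2),"q",np.round(o["q"],2),"op",round(float(o["opening"]),3),round(float(o["grasp_force"]),1));return o
def tip(dx,dy):
    q=ctrl.get_obs()["eef_rot"];a=2*np.arctan2(q[2],q[1]);return np.round([(np.cos(a)*dx+np.sin(a)*dy)/.4,(np.sin(a)*dx-np.cos(a)*dy)/.4],4),np.degrees(a)
E
python3 - <<'E'
from h import *
obs();im,d=ctrl.camera("wrist");P=cloud("wrist",d)
m=((P[...,2]>.07)&(P[...,2]<.085)&(d>0)).astype(np.uint8)
n,l,s,c=cv2.connectedComponentsWithStats(m)
for i in range(1,n):
    if s[i,4]>150: print(c[i].round(),s[i,4],circ(P[l==i]),P[l==i].mean(0).round(3),im[l==i].mean(0).round())
o=obs();print(tip(.487-o["eef_pos"][0],-.238-o["eef_pos"][1]))
E
```

```text
1.1 [ 0.4904 -0.2332  0.231 ] [-0.001  0.974 -0.227  0.   ] F [-0.16  1.27  0.39] q [-0.66  0.11  1.69  0.    1.34  1.36] op 1.0 0.0
[217.  42.] 2807 [ 654.6 -207.9   26.1] [ 0.654 -0.209  0.077] [194. 191. 190.]
[462. 191.] 734 [ 408.9 -374.2   51.6] [ 0.417 -0.365  0.077] [45. 66. 88.]
[333. 183.] 1765 [ 486.3 -245.2   26. ] [ 0.488 -0.246  0.077] [202. 198. 198.]
[513. 202.] 757 [ 400.6 -395.4   36. ] [ 0.382 -0.412  0.078] [29. 47. 66.]
[252. 243.] 1459 [ 462.6 -130.3   25.8] [ 0.464 -0.132  0.077] [ 33. 119.  53.]
[369. 271.] 1331 [ 367.8 -236.9   26.1] [ 0.371 -0.237  0.077] [151.  78.  13.]
[  4. 300.] 350 [535.2 179.8  32.5] [0.532 0.175 0.082] [156. 153. 152.]
[284. 317.] 1138 [ 354.8 -112.8   25.9] [ 0.357 -0.115  0.077] [184.  98.  12.]
1.15 [ 0.4888 -0.2352  0.2308] [-0.     0.974 -0.227 -0.   ] F [ 0.16 -0.76  0.54] q [-0.67  0.11  1.69  0.    1.34  1.36] op 0.998 0.0
(array([-0.0011,  0.0083]), np.float64(-26.225554686199498))
```

Wrist view agrees to a few mm: hub 2 is at about (0.487, -0.241). Descending to straddle it.

drive_tool --plan '[[[0.002,0.005,0.08,0],[0.002,0.005,0.16,0],[0.002,0.005,0.24,0],[0.002,0.005,0.31,0],[0.002,0.005,0.37,0],[0.002,0.005,0.42,0],[0.002,0.005,0.46,0],[0.002,0.005,0.485,0],[0.002,0.005,0.5,0],[0.002,0.005,0.5,0],[0.002,0.005,0.5,0]]]'

```text
time_s: 2.07
eef_pos: [0.4873, -0.2406, 0.0317]
eef_rot: [0.0, 0.973, -0.229, 0.0]
wrist_force: [0.2, 0.7, -0.3]
opening: 0.998
grasp_force: 0.0
```

drive_tool --plan '[[[0,0,0,0],[0,0,0,0],[0,0,0,0],[0,0,0,0],[0,0,0,0],[0,0,0,0],[0,0,0,0],[0,0,0,0],[0,0,0,0],[0,0,0,0]]]' --jaw 1

```text
time_s: 2.9
eef_pos: [0.4882, -0.2407, 0.0326]
eef_rot: [0.001, 0.973, -0.229, 0.001]
wrist_force: [-0.2, -0.5, 6.2]
opening: 0.598
grasp_force: 62.6
```

drive_tool --plan '[[[0,0,-0.02,0],[0,0,-0.05,0],[0,0,-0.09,0],[0,0,-0.13,0],[0,0,-0.15,0],[0,0,-0.15,0],[0,0,-0.15,0],[0,0,-0.15,0],[0,0,-0.15,0],[0,0,-0.15,0],[0,0,-0.15,0],[0,0,-0.15,0]]]'

```text
time_s: 3.9
eef_pos: [0.487, -0.2398, 0.0908]
eef_rot: [-0.0, 0.973, -0.229, -0.0]
wrist_force: [-0.5, 0.4, -0.9]
opening: 0.595
grasp_force: 62.3
```

```bash
python3 -c "
from h import *
obs();ctrl.camera('scene');obs();ctrl.camera('scene');obs();print(ctrl.get_obs()['torque'])"
```

```text
3.9 [ 0.487  -0.2398  0.0908] [-0.     0.973 -0.229 -0.   ] F [-0.47  0.39 -0.89] q [-0.68  0.28  1.8   0.    1.06  1.36] op 0.595 62.3
3.95 [ 0.4871 -0.2399  0.0909] [-0.     0.973 -0.229 -0.   ] F [-0.25  0.33 -1.4 ] q [-0.68  0.28  1.8   0.    1.06  1.36] op 0.594 62.3
4.0 [ 0.4871 -0.2399  0.091 ] [-0.     0.973 -0.229 -0.   ] F [-0.56 -0.24 -0.68] q [-0.68  0.28  1.8  -0.    1.06  1.36] op 0.59 62.3
[ 0.01015114 -0.0296506  -0.03116132]
```

The load is about 1 N, so hub 2 is the hollow one (a solid hub would read 2.75 N). The hub underside is 32.6 mm below the TCP. Carrying it to the dish at (0.5225, 0.0445).

drive_tool --plan '[[[0,0,-0.05,0],[0,0,-0.12,0],[-0.01,-0.03,-0.18,0],[-0.04,-0.11,-0.2,0],[-0.07,-0.2,-0.2,0],[-0.105,-0.3,-0.2,0],[-0.14,-0.4,-0.2,0],[-0.175,-0.5,-0.2,0],[-0.205,-0.59,-0.2,0],[-0.227,-0.65,-0.2,0],[-0.237,-0.677,-0.2,0],[-0.237,-0.677,-0.2,0]]]'

```text
time_s: 5.0
eef_pos: [0.5232, 0.0469, 0.1712]
eef_rot: [-0.0, 0.974, -0.228, -0.0]
wrist_force: [-0.1, 0.2, -0.7]
opening: 0.594
grasp_force: 62.6
```

```bash
python3 - <<'E'
from h import *
obs();im,d=ctrl.camera("top");obs();P=cloud("top",d);V,U=np.mgrid[:400,:640]
obs();im2,d2=ctrl.camera("wrist");P2=cloud("wrist",d2)
for a,p in((im,P),(im2,P2)):
    m=(abs(p[...,0]-.5225)<.075)&(abs(p[...,1]-.0445)<.075)
    r=m&(p[...,2]>.036)&(p[...,2]<.046);f=m&(p[...,2]>.026)&(p[...,2]<.034)
    print(r.sum(),circ(p[r]) if r.any() else 0,p[r].mean(0),f.sum(),circ(p[f]) if f.any() else 0)
cv2.imwrite("pics/w1.png",im2[...,::-1])
E
```

```text
5.0 [0.5232 0.0469 0.1712] [-0.     0.974 -0.228 -0.   ] F [-0.11  0.24 -0.65] q [-0.14  0.13  1.79  0.    1.22  1.89] op 0.594 62.6
5.05 [0.5232 0.0453 0.1712] [ 0.     0.974 -0.228 -0.   ] F [-0.65 -0.29 -0.31] q [-0.14  0.13  1.79 -0.    1.22  1.89] op 0.592 62.6
5.05 [0.5232 0.0453 0.1712] [ 0.     0.974 -0.228 -0.   ] F [-0.65 -0.29 -0.31] q [-0.14  0.13  1.79 -0.    1.22  1.89] op 0.592 62.6
4 [515.1  12.7  41. ] [0.51518352 0.01275126 0.04026233] 9 [521.6  11.1  28.7]
987 [523.4  41.6  54.7] [0.54373446 0.0299662  0.0401644 ] 4428 [525.6  40.3  51.8]
```

View pics/w1.png

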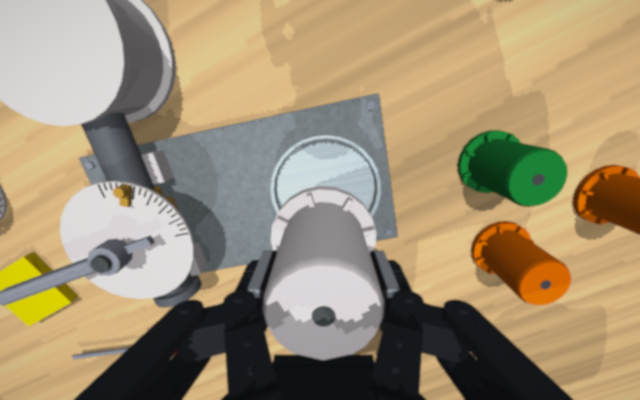

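The wrist view shows the hub held upright between the fingers at (322,260), with the dish below at (327,185). The marker is at (124,195) and the lever hub at (105,257). Lowering gently.

drive_tool --plan '[[[0.002,0.004,0.05,0],[0.002,0.004,0.11,0],[0.002,0.004,0.16,0],[0.002,0.004,0.2,0],[0.002,0.004,0.23,0],[0.002,0.004,0.245,0],[0.002,0.004,0.255,0],[0.002,0.004,0.26,0],[0.002,0.004,0.265,0],[0.002,0.004,0.27,0],[0.002,0.004,0.274,0],[0.002,0.004,0.274,0]]]'

```text
time_s: 6.1
eef_pos: [0.5236, 0.0429, 0.0619]
eef_rot: [-0.0, 0.973, -0.229, 0.0]
wrist_force: [0.2, 0.1, -0.0]
opening: 0.591
grasp_force: 62.6
```

drive_tool --plan '[[[0,0,0,0],[0,0,0,0],[0,0,0,0]]]'

```text
time_s: 6.35
eef_pos: [0.5235, 0.0429, 0.062]
eef_rot: [-0.0, 0.973, -0.229, 0.0]
wrist_force: [0.2, 0.7, -0.0]
opening: 0.595
grasp_force: 62.6
```

drive_tool --plan '[[[0,0,0.001,0],[0,0,0.001,0],[0,0,0.001,0],[0,0,0.001,0],[0,0,0.001,0],[0,0,0.001,0],[0,0,0.001,0],[0,0,0.001,0],[0,0,0.001,0],[0,0,0.001,0]]]' --jaw 0

```text
time_s: 7.18
eef_pos: [0.5233, 0.0429, 0.0613]
eef_rot: [-0.0, 0.973, -0.229, -0.0]
wrist_force: [-1.5, 0.7, -0.5]
opening: 0.996
grasp_force: 0.0
```

drive_tool --plan '[[[0,0,-0.02,0],[0,0,-0.05,0],[0,0,-0.09,0],[0,0,-0.14,0],[0,0,-0.2,0],[0,0,-0.26,0],[0,0,-0.32,0],[0,0,-0.37,0],[0,0,-0.4,0],[0,0,-0.4,0],[0,0,-0.4,0],[0,0,-0.4,0]]]'

```text
time_s: 8.18
eef_pos: [0.5225, 0.0429, 0.2201]
eef_rot: [0.0, 0.973, -0.229, -0.001]
wrist_force: [-0.2, -0.4, -0.1]
opening: 1.003
grasp_force: 0.0
```

```bash
python3 - <<'E'
from h import *
obs();im,d=ctrl.camera("wrist");P=cloud("wrist",d);obs()
m=(np.hypot(P[...,0]-.5235,P[...,1]-.043)<.07)&(d>0)
z=P[...,2]
t=m&(z>.095)&(z<.115);print("hubtop",t.sum(),circ(P[t]),P[t].mean(0),z[t].std())
ax=np.array([.572,.2175]);r=np.hypot(P[...,0]-ax[0],P[...,1]-ax[1])
L=(r<.125)&(z>.110)&(z<.119);q=P[L];l=cv2.fitLine(np.float32(q[:,:2]),cv2.DIST_HUBER,0,.01,.01).ravel()
print("lever",L.sum(),l.round(4),np.degrees(np.arctan2(l[1],l[0])),z[L].mean(),q[:,1].max(),q[q[:,1].argmax()])
s=(r<.075)&(z>.080)&(z<.088);print("scale",s.sum(),circ(P[s]),z[s].mean())
h=cv2.cvtColor(im,cv2.COLOR_RGB2HSV)
b=(r<.075)&(h[...,1]>110)&(h[...,0]<28)&(z>.080)
V,U=np.mgrid[:400,:640];print("brass",b.sum());[print(u,v,P[v,u].round(4)) for u,v in list(zip(U[b],V[b]))[::4]]
np.savez("pics/w2.npz",im=im,d=d)
E
```

```text
8.18 [0.5225 0.0429 0.2201] [ 0.     0.973 -0.229 -0.001] F [-0.18 -0.39 -0.13] q [-0.14  0.08  1.74 -0.    1.32  1.89] op 1.003 0.0
8.23 [0.5223 0.0429 0.2197] [ 0.     0.973 -0.229 -0.001] F [ 0.21  0.2  -0.42] q [-0.14  0.08  1.74 -0.    1.32  1.89] op 1.0 0.0
hubtop 2280 [524.1  42.3  26.1] [0.52622026 0.0412489  0.1046882 ] 0.001519970029960705
lever 1577 [0.0969 0.9953 0.5732 0.2523] 84.44019 0.11382786236186769 0.32025215678519325 [0.57450984 0.32025216 0.11246784]
scale 7526 [569.  216.5  58.5] 0.08313549195555497
brass 165
153 172 [0.6143 0.1821 0.087 ]
153 173 [0.6132 0.1797 0.0918]
157 173 [0.6117 0.1783 0.0886]
151 174 [0.6131 0.18   0.0949]
155 174 [0.6116 0.1787 0.0916]
147 175 [0.614  0.184  0.0949]
151 175 [0.6123 0.1809 0.0945]
155 175 [0.6107 0.1782 0.0933]
147 176 [0.6132 0.1846 0.0949]
151 176 [0.6115 0.1813 0.0947]
155 176 [0.6099 0.179  0.0931]
147 177 [0.6125 0.1863 0.0933]
151 177 [0.6107 0.1813 0.0957]
155 177 [0.609  0.1783 0.0951]
147 178 [0.6116 0.1856 0.0953]
151 178 [0.6099 0.1816 0.0961]
155 178 [0.6083 0.1797 0.0939]
147 179 [0.6108 0.1856 0.0961]
151 179 [0.6091 0.1825 0.0957]
155 179 [0.6075 0.1798 0.0946]
148 180 [0.6096 0.1858 0.0955]
152 180 [0.6079 0.1824 0.0955]
156 180 [0.6063 0.181  0.0924]
149 181 [0.6084 0.1862 0.0945]
153 181 [0.6067 0.1822 0.0954]
157 181 [0.6052 0.1839 0.0876]
151 182 [0.6068 0.1849 0.0949]
155 182 [0.6052 0.1858 0.0882]
159 182 [0.6036 0.1844 0.085 ]
154 183 [0.6049 0.1874 0.0882]
158 183 [0.6031 0.1844 0.0873]
154 184 [0.6041 0.1888 0.087 ]
158 184 [0.6023 0.186  0.0859]
154 185 [0.6032 0.1881 0.089 ]
158 185 [0.6015 0.1852 0.0881]
154 186 [0.6024 0.1893 0.0882]
158 186 [0.6006 0.1867 0.0867]
154 187 [0.6016 0.19   0.0881]
158 187 [0.5998 0.1875 0.0865]
154 188 [0.6007 0.1911 0.0873]
154 189 [0.5999 0.1913 0.0879]
81 263 [0.5703 0.2867 0.1122]
```

The hollow hub stands upright and centred in the dish, its top at 105 mm and level. Refined valve figures: axis (0.5695, 0.2165), lever at 84.4°, marker at about -40.2°, so the target is 139.9°. Now I'll straddle the lever at 85 mm radius, (0.578, 0.301).

drive_tool --plan '[[[-0.02,-0.07,0,-0.035],[-0.04,-0.16,0,-0.07],[-0.065,-0.25,0,-0.105],[-0.09,-0.35,0,-0.14],[-0.115,-0.45,0,-0.175],[-0.14,-0.54,0,-0.21],[-0.155,-0.6,0,-0.245],[-0.163,-0.64,0,-0.28],[-0.163,-0.64,0,-0.315],[-0.163,-0.64,0,-0.35]]]' --jaw 0.7

```text
time_s: 9.07
eef_pos: [0.5781, 0.3022, 0.2186]
eef_rot: [-0.0, 0.949, 0.317, -0.002]
wrist_force: [0.4, 0.4, -0.1]
opening: 0.301
grasp_force: 0.0
```

drive_tool --plan '[[[0,0,0,-0.035],[0,0,0,-0.07],[0,0,0,-0.105],[0,0,0,-0.14],[0,0,0,-0.175],[0,0,0,-0.21],[0,0,0,-0.24],[0,0,0,-0.26],[0,0,0,-0.266],[0,0,0,-0.266],[0,0,0,-0.266],[0,0,0,-0.266]]]'

```text
time_s: 10.07
eef_pos: [0.579, 0.3009, 0.2207]
eef_rot: [-0.0, 0.741, 0.671, -0.0]
wrist_force: [-0.7, -0.3, -0.3]
opening: 0.301
grasp_force: 0.0
```

```bash
python3 - <<'E'
from h import *
o=obs();print(tip(.5778-o["eef_pos"][0],.3011-o["eef_pos"][1]))
im,d=ctrl.camera("wrist");obs();cv2.imwrite("pics/w3.png",im[...,::-1])
E
```

```text
10.07 [0.579  0.3009 0.2207] [-0.     0.741  0.671 -0.   ] F [-0.73 -0.26 -0.33] q [ 0.3   0.36  1.41 -0.    1.38  0.4 ] op 0.301 0.0
(array([ 0.0001, -0.003 ]), np.float64(84.29489139135026))
10.12 [0.5791 0.301  0.2209] [-0.     0.741  0.671 -0.   ] F [ 0.31 -0.55 -0.07] q [0.3  0.36 1.41 0.   1.38 0.4 ] op 0.301 0.0
```

View pics/w3.png

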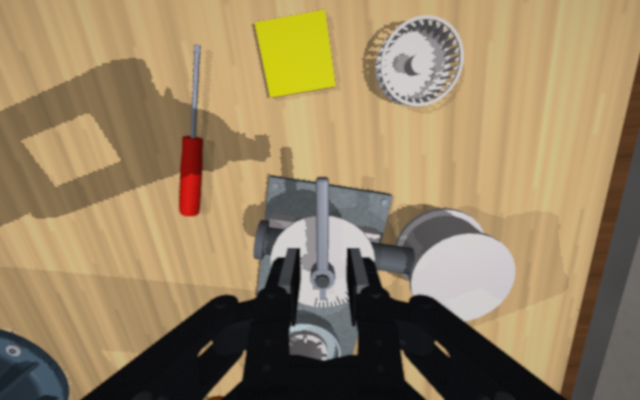

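The wrist view shows the lever (322,180–280) lying midway between the fingers and parallel to them. Descending to straddle it.

drive_tool --plan '[[[0,-0.003,0.05,0],[0,-0.003,0.11,0],[0,-0.003,0.17,0],[0,-0.003,0.22,0],[0,-0.003,0.26,0],[0,-0.003,0.29,0],[0,-0.003,0.315,0],[0,-0.003,0.335,0],[0,-0.003,0.347,0],[0,-0.003,0.347,0],[0,-0.003,0.347,0]]]'

```text
time_s: 11.03
eef_pos: [0.5783, 0.3013, 0.083]
eef_rot: [0.0, 0.741, 0.672, 0.0]
wrist_force: [-1.0, 0.3, -0.9]
opening: 0.3
grasp_force: 0.0
```

```bash
python3 - <<'E'
from h import *
o=obs();p=o["eef_pos"];A=np.array([.5695,.2165])
for n,a1,N in(("",113,12),("",142,12)):
    pass
for a in list(np.arange(88,118,4))+list(np.arange(116,146,3)):
    t=A+.085*np.array([np.cos(np.radians(a)),np.sin(np.radians(a))]);s,az=tip(*(t-p[:2]));print(a,s.round(3),round(-(a-az)/180,3))
E
```

```text
11.03 [0.5783 0.3013 0.083 ] [0.    0.741 0.672 0.   ] F [-0.97  0.25 -0.87] q [0.3  0.5  1.51 0.   1.13 0.4 ] op 0.3 0.0
88 [-0.001 -0.015] -0.02
92 [-0.002 -0.029] -0.042
96 [-0.005 -0.044] -0.065
100 [-0.008 -0.058] -0.087
104 [-0.013 -0.073] -0.109
108 [-0.018 -0.086] -0.131
112 [-0.025 -0.1  ] -0.153
116 [-0.032 -0.113] -0.176
116 [-0.032 -0.113] -0.176
119 [-0.038 -0.122] -0.192
122 [-0.045 -0.131] -0.209
125 [-0.052 -0.14 ] -0.226
128 [-0.059 -0.148] -0.242
131 [-0.067 -0.156] -0.259
134 [-0.076 -0.163] -0.276
137 [-0.084 -0.17 ] -0.292
140 [-0.093 -0.177] -0.309
143 [-0.102 -0.183] -0.326
```

drive_tool --plan '[[[-0.001,-0.015,0,-0.02],[-0.002,-0.029,0,-0.042],[-0.005,-0.044,0,-0.065],[-0.008,-0.058,0,-0.087],[-0.013,-0.073,0,-0.109],[-0.018,-0.086,0,-0.131],[-0.025,-0.1,0,-0.153],[-0.032,-0.113,0,-0.176],[-0.045,-0.131,0,-0.209],[-0.059,-0.148,0,-0.242],[-0.076,-0.163,0,-0.276],[-0.093,-0.177,0,-0.309]]]'

```text
time_s: 12.03
eef_pos: [0.5048, 0.2715, 0.084]
eef_rot: [0.001, 0.339, 0.941, 0.001]
wrist_force: [1.6, 0.2, 0.0]
opening: 0.301
grasp_force: 0.7
```

```bash
cat >> h.py <<'E'
def lever(A=(.5695,.2165)):
    for n in("top","scene"):
        im,d=ctrl.camera(n);P=cloud(n,d);z=P[...,2];V,U=np.mgrid[:400,:640]
        r=np.hypot(P[...,0]-A[0],P[...,1]-A[1]);hsv=cv2.cvtColor(im,cv2.COLOR_RGB2HSV)
        L=(r<.11)&(z>.108)&(z<.121)&(hsv[...,2]>70);q=P[L]
        if L.sum()>20:
            l=cv2.fitLine(np.float32(q[:,:2]),cv2.DIST_HUBER,0,.01,.01).ravel();print(n,"lever",L.sum(),l.round(4),np.degrees(np.arctan2(l[1],l[0]))%180)
        cv2.imwrite(f"pics/{n}_l.png",im[...,::-1])
E
python3 - <<'E'
from h import *
obs();lever();obs()
E
```

```text
12.03 [0.5048 0.2715 0.084 ] [0.001 0.339 0.941 0.001] F [1.63 0.16 0.  ] q [ 0.29  0.35  1.72  0.    1.07 -0.59] op 0.301 0.7
top lever 115 [ 0.7113 -0.7029  0.5524  0.2328] 135.33966
scene lever 159 [ 0.7567 -0.6538  0.5481  0.2411] 139.17162
12.13 [0.5041 0.2709 0.0837] [0.001 0.342 0.94  0.   ] F [0.59 0.05 0.66] q [ 0.29  0.35  1.72 -0.    1.07 -0.59] op 0.302 0.0
```

drive_tool --plan '[[[0,-0.006,0,-0.009],[-0.001,-0.012,0,-0.018],[-0.001,-0.012,0,-0.018],[-0.001,-0.012,0,-0.018],[-0.001,-0.012,0,-0.018]]]'

```text
time_s: 12.55
eef_pos: [0.5019, 0.2675, 0.0831]
eef_rot: [0.001, 0.316, 0.949, 0.0]
wrist_force: [-0.3, 0.5, 0.6]
opening: 0.302
grasp_force: 0.6
```

drive_tool --plan '[[[0,0.008,0,0],[0,0.008,-0.05,0],[0,0.008,-0.14,0],[0,0.008,-0.23,0],[0,0.008,-0.31,0],[-0.04,0.008,-0.34,0],[-0.12,0.008,-0.34,0],[-0.2,0.008,-0.34,0],[-0.25,0.008,-0.34,0],[-0.25,0.008,-0.34,0],[-0.25,0.008,-0.34,0],[-0.25,0.008,-0.34,0]]]'

```text
time_s: 13.55
eef_pos: [0.5824, 0.2102, 0.218]
eef_rot: [-0.001, 0.316, 0.949, -0.0]
wrist_force: [-0.0, 0.6, 0.3]
opening: 0.298
grasp_force: 0.0
```

```bash
python3 - <<'E'
from h import *
ctrl.camera("top");obs();im,d=ctrl.camera("wrist");P=cloud("wrist",d);obs();z=P[...,2]
A=np.array([.5695,.2165]);r=np.hypot(P[...,0]-A[0],P[...,1]-A[1])
s=(r<.075)&(z>.080)&(z<.088);print("scale",s.sum(),circ(P[s]))
L=(r<.125)&(z>.108)&(z<.119);q=P[L]
if len(q)>20:
    l=cv2.fitLine(np.float32(q[:,:2]),cv2.DIST_HUBER,0,.01,.01).ravel();print("lever",len(q),l.round(4),np.degrees(np.arctan2(l[1],l[0]))%180)
h=cv2.cvtColor(im,cv2.COLOR_RGB2HSV);b=(r<.075)&(h[...,1]>110)&(h[...,0]<28)&(z>.0935)&(z<.1)
if b.any(): p=P[b].mean(0);print("pin",b.sum(),p,np.degrees(np.arctan2(*(p[:2]-A)[::-1])))
np.savez("pics/w4.npz",im=im,P=P)
v,u=np.argwhere(s).mean(0).astype(int);print(u,v)
v=max(v,75);u=min(max(u,100),540);cv2.imwrite("pics/w4.png",cv2.resize(im[v-75:v+75,u-100:u+100],(800,600),interpolation=cv2.INTER_CUBIC)[...,::-1])
lever()
E
```

```text
13.6 [0.5822 0.2106 0.2181] [-0.001  0.315  0.949 -0.   ] F [-0.41  0.09  0.15] q [ 0.16  0.29  1.5   0.    1.35 -0.77] op 0.3 0.0
13.65 [0.5822 0.2107 0.2182] [-0.     0.315  0.949 -0.   ] F [ 0.34 -0.14 -0.76] q [ 0.16  0.29  1.5   0.    1.35 -0.77] op 0.298 0.0
scale 8779 [570.1 217.4  57.9]
lever 2299 [ 0.7579 -0.6523  0.5357  0.2469] 139.28142
pin 56 [0.61042266 0.18409323 0.09579398] -38.37580351780361
320 175
top lever 25 [ 0.7986 -0.6019  0.4947  0.2823] 142.99599
scene lever 182 [ 0.7544 -0.6564  0.5381  0.2467] 138.97601
```

View pics/w4.png

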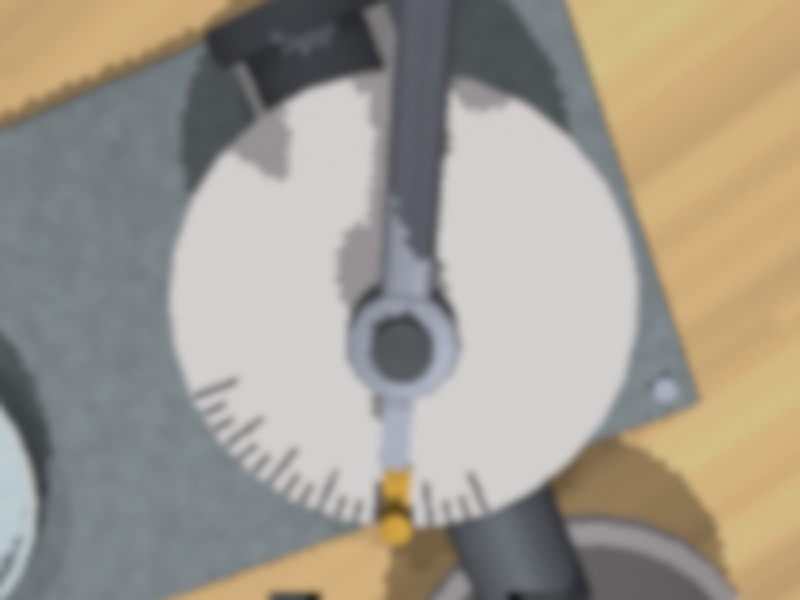

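The close-up shows the pointer (397,430) running straight into the brass marker (397,505). The lever is at 139.3° and the marker at about 140.4°, well within 5°. I'll check the hubs and hand in.

```bash
python3 - <<'E'
from h import *
obs()
for n in("scene",):
    im,d=ctrl.camera(n);P=cloud(n,d);z=P[...,2]
    for c,lo,hi in(((.5235,.043),.098,.112),((.655,-.202),.07,.086)):
        m=(np.hypot(P[...,0]-c[0],P[...,1]-c[1])<.035)&(z>lo)&(z<hi);print(m.sum(),circ(P[m]),P[m].mean(0).round(3),z[m].std().round(4))
print(ctrl.hand_in())
E
```

```text
13.75 [0.5824 0.2107 0.2185] [-0.     0.315  0.949 -0.   ] F [0.31 0.07 1.37] q [ 0.16  0.29  1.5   0.    1.35 -0.77] op 0.302 0.0
213 [524.8  43.3  27.1] [0.528 0.045 0.104] 0.0022
172 [ 657.6 -204.1   26.1] [ 0.659 -0.202  0.076] 0.002
the job is handed in; nothing more can be done
None
```

The job is handed in: the hollow hub (about 1 N when lifted) is upright in the dish, the solid hub was left untouched, and the valve pointer is about 1° from the brass marker.

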